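# Click the hardware carousel round to the wing nuts

## Robot

A 7-joint arm with a two-finger parallel gripper is mounted at the origin on the work surface. World frame = base frame: x ahead of the robot, y to its left, z up, the work surface at z = 0. Lengths are in mm, angles in rad, forces in N, time in s.
With the tool pointing down it reaches from about 400 to 875 mm from the base axis. Payload 4.4 kg.
Tool frame: the origin (TCP) lies midway between the tips of the shut fingers; the grasp point (between the pads) lies 19 mm behind it; z points along the fingers, y is the direction in which the jaws open and shut (so a half turn about z gives the same grasp; the last joint's range is limited). The gripper opens to 85 mm and grips with 20 to 120 N. Pads are 22 mm wide; open, the fingers measure 114 mm over their backs; the gripper's body (76 mm by 85 mm) begins 54 mm behind the grasp point. The pads swing forward as they close: fully open they stand 13 mm farther back than shut.
Start: joints at [-1.35, 0.628, 0.038, 1.517, -0.027, 0.996, -0.02], TCP at [183.85, 623.472, 231.313] pointing down, gripper open.
Joint ranges: [-3.06, 3.06], [-0.37, 2.12], [-1.25, 1.32], [0.18, 2.47], [-1.1, 4.24], [0.23, 1.98], [-2.94, 2.94]. Speed limits (rad/s): [2.57, 2.57, 3.14, 3.14, 3.14, 3.14, 3.14].

## Interface

Orientations are given as [roll, pitch, yaw] about the fixed x, y, z axes, in that order (R = Rz(yaw) Ry(pitch) Rx(roll)).
In Python, from cell import * gives the robot as it stands. The module is installed in compiled form; this text tells all that it offers.
- The arm moves only by the tool move_arm, never from a script. Its argument "series" is a list of rows, each a list of 2 entries, a list of its own where there are three numbers: the shift along the tool's x, y, z in m, then the turn about the tool's z in rad. In form: [[[x, y, z], yaw], ...]. A call has 1 to 5 rows; each row is the pose to reach, as a shift and turn from the pose measured when the call began, along the tool's axes at that moment; what a row does not reach only later rows make up. A row lasts 1/8 s, in which the tool goes at most 62.5 mm and 10.7 degrees, less where a joint would pass 70% of its speed; a pose out of reach is approached as far as the arm can. A call with a gripper value outside its range is refused whole. "claw" is the opening, from 0 (shut) to 1 (fully open), set as the call begins (left out, the last holds). The fingers move at their own pace and stop on an object; the grip force is fixed at half the most. Time passes only in rows, so rows that repeat a pose let the fingers close. It gives the time, the measured TCP pose, the force and the opening at its end, in the units of the state.
- read_state(): the state, without advancing time (a new reading comes with each control period).
- get_image(name): name is "scene" or "top" or "wrist"; returns the picture (480x640x3 uint8, blue, green, red); there is no depth.
- camera_model(name): a dict with "fov_y" (degrees; the focal length in pixels is half the picture's height over the tangent of half this angle, whatever the lens; pixels are square), "cx", "cy" (the principal point, pixels), "pose" (4x4, takes a point from camera to world coordinates); the wrist camera has in their place "tool_from_camera" (4x4, takes a point from camera to tool coordinates, whose origin is the TCP and whose axes are the flange's). Camera axes: x right, y down, z forward; pixel columns grow to the right and rows downward; lengths in mm; the calibration is good to about 2 mm. A picture is of the moment at which its call begins: read the wrist's pose just before it. camera_model takes no time and is no camera call.
- finish_job(): hands the job in, once; it reports no verdict.
The state is a dict: "clock": time; "qpos": joint angles; "qd": joint speeds; "tau": joint torques, N m; "eef_pos": TCP position; "tool_rot": TCP orientation; "force": force on the tool from outside, world axes, zero at the start; "torque": the same for the moment, N m; "width": finger opening in mm.
Only numpy, scipy, OpenCV 4.12 (cv2) and the standard library are available. Lean on these libraries where they do the work, as an engineer would, in place of code of your own. Each camera call takes 0.05 s, during which the arm holds its last target. There are 200 camera calls.

## Task

Flick the hardware carousel's wheel round by its lobed edge with a fingertip, click by click, until the compartment with the wing nuts has clicked home in the cover's pick-up window. Push the lobes lightly and do not grip them; leave everything else on the bench where it is, and finish clear of the carousel with the wheel at rest.

Things in the scene. Friction and masses are not known exactly. Their poses are not given: they have to be found in the camera images.
- carousel: hardware carousel fixed to the bench: round grey base (148 mm across, 12 mm high), fixed clear cover and, between them, a turning beige wheel. Origin: on the wheel's upright axis at the bench top, z up. Cover: 141 mm across, its top 55 mm above the bench, centre nut to 69 mm; one open 45-degree sector, the pick-up window, lies towards the carousel's -x, framed by black bars 58 mm high.
- wheel (a joint): angle of the wheel about its upright axis, rad, growing anticlockwise seen from above; 0 (or a multiple of 2 pi) with the wing nuts in the window. It turns both ways without end and has 8 compartments under the cover, 45 degrees each. A spring plunger gives 8 click positions 45 degrees (0.785 rad) apart, each with a compartment exactly in the window; once in a hundred starts it stands balanced half-way between two.
- wing_nuts (a point): middle of the compartment with the two wing nuts (33 mm across their wings; one stands, one lies on its side): 48 mm from the axis, 30 mm above the bench, turning with the wheel. The others hold, anticlockwise from above: hexagon nuts, hexagon bolts, washers, eye bolts, dome nuts, countersunk screws, angle brackets; all plain zinc steel.
- window (a point): middle of the pick-up window in the cover, 48 mm from the carousel's axis in its -x direction and 30 mm above the bench, that is, inside the compartment below the window; fixed.
- lobe (a point): outer end of one of the wheel's 8 upright lobes, at mid-height: the one just anticlockwise of the wing nuts (22.5 degrees on); the others follow every 45 degrees. Lobes are 9 mm thick, 68 to 92.5 mm from the axis, 24 to 50 mm above the bench. The gaps between them face the compartments' middles, are 45 to 60 mm wide and free down to the bench, bounded inside by the wheel and cover at radius 70.5 mm.
- lobe_face (a point): point on that lobe's clockwise side, 84 mm from the axis, at mid-height: where a fingertip set down in the gap pushes it anticlockwise. About 4 N moves the wheel off a click; the resistance falls as it turns. Pushed over half a click (22.5 degrees) it runs on by itself to the next click and stops there; let go earlier it springs back. Either way round works alike.
- tape_roll: bystander: a black roll of tape standing flat, 100 mm across, 48 mm high; origin under its middle
- hinge: bystander: a dark steel butt hinge lying open and flat, 78 x 72 mm, 9 mm high; origin under its middle
- big_eyebolt: bystander: a zinc eye bolt lying flat, 90 mm long, ring 43 mm across; origin under its shank, 34 mm from the ring's outer end
- stud_bolt: bystander: a large hexagon bolt standing on its head, 31 mm across, 66 mm high; origin under its middle
- parts_cup: bystander: a small grey open cup, 76 mm across, 42 mm high; origin under its middle
- tin: bystander: a round aluminium tin with a lid, 66 mm across, 59 mm high; origin under its middle

How it is judged (in metres and radians):
At the end, for the whole second after the job is handed in: the middle of the wing-nut compartment is within 6 mm of the middle of the window (the neighbouring clicks are 37 mm off), and the wheel is at rest (under 0.05 rad/s) (horizontal distance between wing_nuts and window below 0.006 m and velocity of joint wheel between -0.05 and 0.05 rad/s); the robot touches nothing.
It fails at once if the carousel is pushed or gripped with more than 20 N by the fingers (contact force between the fingers and carousel above 20 N).
It fails at once if the carousel is pushed with the arm or the gripper's body instead of the fingers (contact force between the arm and carousel above 2 N).
It fails at once if a bystander is moved by more than 20 mm, or lifted (distance of any of tape_roll, hinge, big_eyebolt, stud_bolt, parts_cup, tin from where it was at the start of the episode above 0.02 m).
It also fails if it takes over 51 s, if anything falls off the work surface, if the arm or the gripper's body presses on something with over 40 N, if the wrist force passes 120 N, or if a joint passes its speed limit or range.

## Working session

There is one attempt and no reset: what is moved stays moved. The work goes in short steps, Python scripts to look and compute and a tool call to move; the robot and the scene stay as the last step left them, time stands still between calls to the robot, and variables do not carry over. Pictures are saved under pics/ and viewed, about 8 in all and at most 12, crops included, and the job is handed in when it is done.

Besides the shell and the picture viewer there is one more tool, called after "Call:" as a command line: name --argument value ..., lists and objects as JSON in quotes. move_arm: Moves the arm, as the interface text tells. Its arguments: {"type":"object","properties":{"series":{"type":"array"},"claw":{"type":"number"}},"required":["series"]}

```bash
mkdir -p pics; python3 - <<'E'
from cell import *
import cv2,numpy as np
s=read_state();print(s)
for n in("top","scene"):
    im=get_image(n);cv2.imwrite(f"pics/{n}0.png",im);m=camera_model(n);print(n,m)
print(camera_model("wrist"))
E
```

```text
{'clock': 0.0, 'qpos': array([-1.34980695,  0.62931273,  0.03843184,  1.5183957 , -0.02701315,
        0.99631467, -0.01997561]), 'qd': array([ 0.00016037, -0.0009558 ,  0.00021175, -0.00087373, -0.00104402,
       -0.00133157,  0.00109805]), 'tau': array([ 3.38990924e-05, -5.63396680e+01,  1.22594900e+00, -1.93454432e+01,
        1.08361742e-02,  1.07337596e-02,  8.20492687e-06]), 'eef_pos': array([183.64974527, 622.84588291, 230.40169981]), 'tool_rot': array([-3.13967972e+00,  7.23459486e-06,  2.85482807e+00]), 'force': array([ 0.33133503, -1.25223324, -0.33665991]), 'torque': array([ 0.0622433 , -0.00607362, -0.00721843]), 'width': 85.61619745198328}
top {'fov_y': 42.71505544295587, 'cx': 325.218988650083, 'cy': 244.1469084515229, 'pose': array([[-1.23312177e-03, -9.89440165e-01,  1.44936670e-01,
         3.73313805e+02],
       [-9.99802881e-01,  4.09194497e-03,  1.94281820e-02,
         3.13049450e+01],
       [-1.98160965e-02, -1.44884143e-01, -9.89250174e-01,
         1.28500194e+03],
       [ 0.00000000e+00,  0.00000000e+00,  0.00000000e+00,
         1.00000000e+00]])}
scene 
[... 167 characters left out ...]
],
       [ 9.51730873e-01,  1.81602075e-01, -2.47445008e-01,
         3.69464205e+02],
       [-2.29310642e-02, -7.61860906e-01, -6.47334632e-01,
         8.90469930e+02],
       [ 0.00000000e+00,  0.00000000e+00,  0.00000000e+00,
         1.00000000e+00]])}
{'fov_y': 65.79665169296459, 'cx': 323.4452853674182, 'cy': 239.9876415443177, 'tool_from_camera': array([[-3.35520370e-04, -9.64791237e-01, -2.63016648e-01,
         6.65830703e+01],
       [ 9.99999524e-01, -8.27232647e-05, -9.72218039e-04,
        -1.22685771e+00],
       [ 9.16229849e-04, -2.63016848e-01,  9.64790805e-01,
        -1.41721870e+02],
       [ 0.00000000e+00,  0.00000000e+00,  0.00000000e+00,
         1.00000000e+00]])}
```

View pics/top0.png

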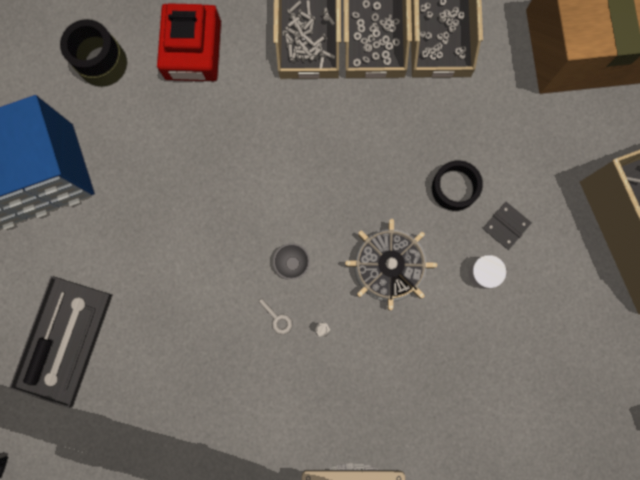

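View pics/scene0.png

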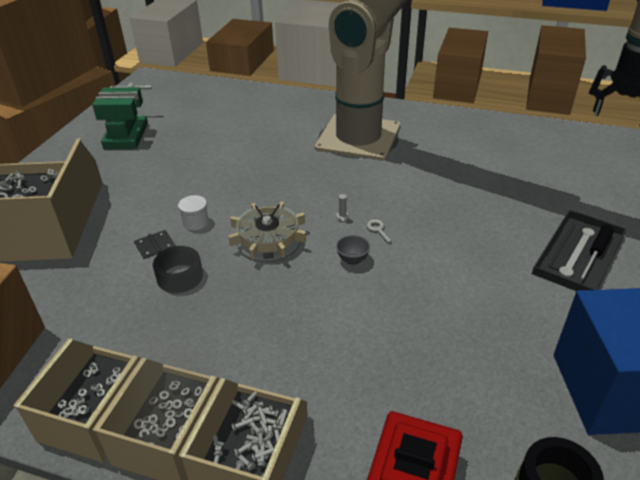

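Top view: the carousel is at about (391,264), with its black window bars opening towards the lower right (about (402,292)). The eye bolt and stud lie at (275,316) and (322,328), the cup at (290,262), and the tape, hinge and tin at (457,185), (508,225) and (489,271).

```bash
cat > h.py <<'E'
from cell import *
import cv2,numpy as np
from scipy.spatial.transform import Rotation as R
def ray(n,uv,z,s=None):
    m=camera_model(n);f=240/np.tan(np.radians(m["fov_y"]/2))
    if n=="wrist":
        T=np.eye(4);T[:3,:3]=R.from_euler("xyz",s["tool_rot"]).as_matrix();T[:3,3]=s["eef_pos"];P=T@m["tool_from_camera"]
    else:P=m["pose"]
    d=P[:3,:3]@np.array([(uv[0]-m["cx"])/f,(uv[1]-m["cy"])/f,1]);o=P[:3,3]
    return o+d*(z-o[2])/d[2]
E
python3 - <<'E'
from h import *
im=cv2.imread("pics/top0.png")
c=im[205:325,330:455];hsv=cv2.cvtColor(c,cv2.COLOR_BGR2HSV)
m=cv2.inRange(hsv,(10,50,120),(35,255,255))
n,l,st,ce=cv2.connectedComponentsWithStats(m)
L=[]
for i in range(1,n):
    if st[i,4]>8:
        p=ray("top",ce[i]+[330,205],45);L.append(p[:2]);print(st[i,4],ce[i]+[330,205],p)
for nm,uv,z in [("nut",(391,264),69),("tape",(457,185),48),("hinge",(508,225),9),("eye ring",(282,324),5),("eye end",(263,303),5),("stud",(322,328),50),("cup",(291,261),42),("tin",(489,271),59),("win",(402,292),58)]:print(nm,ray("top",uv,z).round(0))
print("scene nut",ray("scene",(267,219),69))
cv2.imwrite("pics/crop.png",cv2.resize(c,None,fx=5,fy=5,interpolation=cv2.INTER_CUBIC))
E
```

```text
89 [391.26966292 226.6741573 ] [590.56807553 -79.58265764  45.        ]
90 [365.04444444 237.28888889] [568.81253    -25.73971596  45.        ]
90 [417.46666667 237.77777778] [ 567.33747819 -132.51484701   45.        ]
85 [352.23529412 262.64705882] [516.77612179   0.80836315  45.        ]
92 [428.7826087  264.55434783] [ 512.34201854 -154.11202879   45.        ]
112 [366.48214286 290.50892857] [460.12040423 -27.48187382  45.        ]
190 [403.73157895 297.2       ] [ 446.46915373 -102.18431075   45.        ]
nut [511. -76.  69.]
tape [ 676. -216.   48.]
hinge [ 599. -327.    9.]
eye ring [394. 146.   5.]
eye end [437. 186.   5.]
stud [385.  62.  50.]
cup [521. 126.  42.]
tin [ 497. -271.   59.]
win [456. -98.  58.]
scene nut [516.18892745 -76.89196362  69.        ]
```

View pics/crop.png

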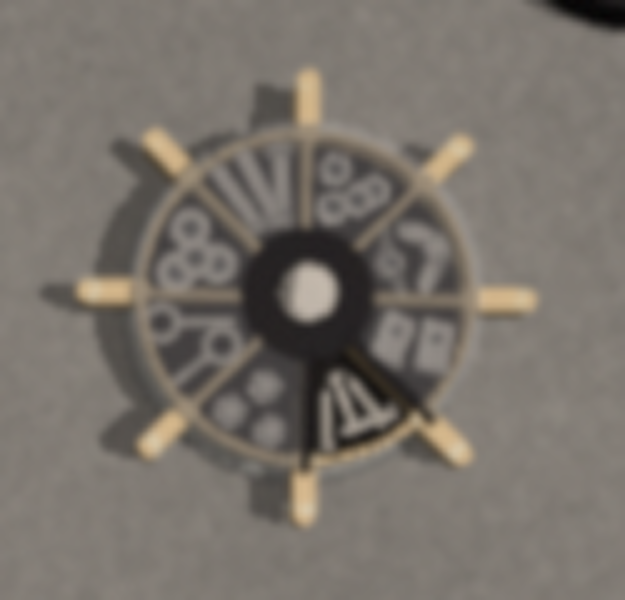

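The window holds countersunk screws. Anticlockwise from it come angle brackets, then wing nuts (one standing, one lying), and the rest of the order matches the list. So the wheel must turn 2 clicks clockwise. I put the centre at about (514.5, -77) and the lobes at -91.6°+45k. I'll shut the fingers and go above the gap at 66°.

Call:
move_arm --series '[[[-0.044,-0.041,0],0.134],[[-0.088,-0.082,0],0.134],[[-0.132,-0.123,0],0.134],[[-0.176,-0.164,0],0.134],[[-0.22,-0.205,0],0.134]]' --claw 0

```text
clock: 0.72
eef_pos: [337.4, 362.2, 230.7]
tool_rot: [-3.14, 0.0, 2.721]
force: [-0.2, -0.0, 0.1]
width: -0.1
```

Call:
move_arm --series '[[[-0.046,-0.032,0],0],[[-0.094,-0.066,0],0],[[-0.142,-0.1,0],0],[[-0.19,-0.134,0],0],[[-0.238,-0.168,0],0]]'

```text
clock: 1.35
eef_pos: [486.7, 110.0, 231.0]
tool_rot: [-3.14, 0.0, 2.721]
force: [0.4, 1.2, 0.3]
width: -0.2
```

Call:
move_arm --series '[[[-0.06,-0.042,0],0],[[-0.1,-0.07,0],0],[[-0.11,-0.08,0],0],[[-0.11,-0.08,0],0]]'

```text
clock: 1.85
eef_pos: [554.1, -8.6, 230.7]
tool_rot: [-3.139, -0.001, 2.719]
force: [0.0, 1.4, -0.4]
width: -0.2
```

```bash
python3 - <<'E'
from h import *
s=read_state();im=get_image("wrist");cv2.imwrite("pics/w1.png",im);print(s["clock"],s["eef_pos"],s["tool_rot"],s["qpos"].round(2))
np.save("s1.npy",s,allow_pickle=True)
E
```

```text
1.85 [554.05492069  -8.64562231 230.66134846] [-3.13936288e+00 -9.97514526e-04  2.71907279e+00] [-0.12  0.49  0.13  1.79 -0.08  0.86  1.19]
```

View pics/w1.png

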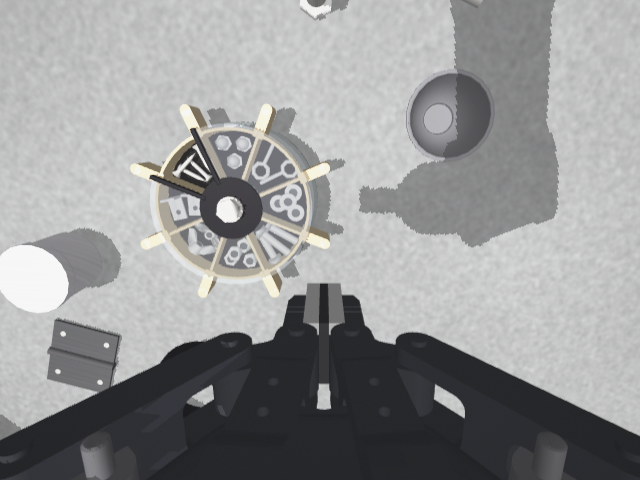

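The wrist view confirms the order. The screws are in the window at (190,165), brackets at (187,208), and wing nuts at (205,240), with hex nuts, bolts, washers, eye bolts and dome nuts following. Now I'll refine the centre and lobe phase.

```bash
cat >> h.py <<'E'
def lobes(im,s,c0):
    """lobe-top centroids beyond 76 mm from c0 -> centre, angles"""
    m=cv2.inRange(cv2.cvtColor(im,cv2.COLOR_BGR2HSV),(10,20,200),(40,255,255))
    ys,xs=np.nonzero(m);P=np.array([ray("wrist",p,50,s)[:2] for p in zip(xs,ys)])
    d=P-c0;r=np.hypot(*d.T);k=(r>76)&(r<100);d=d[k]
    a=np.degrees(np.arctan2(d[:,1],d[:,0]));ph=np.degrees(np.angle(np.exp(8j*np.radians(a)).mean()))/8
    out=[]
    for i in range(8):
        q=(a-ph-45*i+180)%360-180;j=abs(q)<12
        if j.sum()>15:out.append((d[j].mean(0)+c0,j.sum(),np.percentile(r[k][j],98)))
    return ph,out
E
python3 - <<'E'
from h import *
im=cv2.imread("pics/w1.png");s=np.load("s1.npy",allow_pickle=True).item()
from scipy.optimize import least_squares
c=np.array([514.5,-77.])
for _ in range(3):
    ph,o=lobes(im,s,c)
    Q=np.array([x[0] for x in o]);f=least_squares(lambda v:np.hypot(*(Q-v[:2]).T)-v[2],[*c,84]);c=f.x[:2]
print(c,f.x[2],ph,[(x[0].round(0),x[1],round(x[2],1)) for x in o])
print("nut",ray("wrist",(229,209),69,s), "TCP rel",s["eef_pos"][:2]-c)
E
```

```text
Traceback (most recent call last):
  File "h.py", line 14, in lobes
    ys,xs=np.nonzero(m);P=np.array([ray("wrist",p,50,s)[:2] for p in zip(xs,ys)])
                                    ~~~^^^^^^^^^^^^^^^^
  File "h.py", line 5, in ray
    m=camera_model(n);f=240/np.tan(np.radians(m["fov_y"]/2))
ValueError: time passes only in moves, steps and waits
```

```bash
sed -i 's/m=camera_model(n);f/m=CM(n);f/; s/^def ray/import functools\nCM=functools.cache(camera_model)\ndef ray/' h.py
cat > c.py <<'E'
from h import *
import sys
from scipy.optimize import least_squares
def run(im,s):
    c=np.array([514.5,-77.])
    for _ in range(3):
        ph,o=lobes(im,s,c)
        Q=np.array([x[0] for x in o]);f=least_squares(lambda v:np.hypot(*(Q-v[:2]).T)-v[2],[*c,84]);c=f.x[:2]
    print(c,f.x[2],ph,[(x[0].round(0),x[1],round(x[2],1)) for x in o])
    print("TCP rel",s["eef_pos"][:2]-c)
E
python3 - <<'E'
from c import *
s=np.load("s1.npy",allow_pickle=True).item();run(cv2.imread("pics/w1.png"),s)
print("nut",ray("wrist",(229,209),69,s));print(read_state()["clock"],read_state()["eef_pos"])
E
```

```text
[513.20630753 -79.55957702] 83.32828212687514 -1.4986764208439232 [(array([597., -82.]), np.int64(133), np.float64(90.9)), (array([573., -22.]), np.int64(138), np.float64(90.3)), (array([515.,   4.]), np.int64(148), np.float64(90.8)), (array([455., -20.]), np.int64(173), np.float64(91.8)), (array([430., -78.]), np.int64(170), np.float64(92.9)), (array([ 452., -137.]), np.int64(185), np.float64(93.1)), (array([ 510., -163.]), np.int64(149), np.float64(92.5)), (array([ 570., -141.]), np.int64(139), np.float64(92.0))]
TCP rel [40.84861317 70.91395472]
nut [511.64866119 -77.53657285  69.        ]
1.9 [553.65932021  -6.78843328 230.73949903]
```

Call:
move_arm --series '[[[0.0075,0.0063,0.03],0],[[0.0075,0.0063,0.07],0],[[0.0075,0.0063,0.11],0],[[0.0075,0.0063,0.125],0],[[0.0075,0.0063,0.125],0]]'

```text
clock: 2.52
eef_pos: [548.4, 3.4, 105.4]
tool_rot: [-3.14, -0.003, 2.724]
force: [-1.0, -0.9, 0.8]
width: 0.1
```

```bash
python3 - <<'E'
from c import *
s=read_state();im=get_image("wrist");cv2.imwrite("pics/w2.png",im);print(s["eef_pos"],s["tool_rot"]);run(im,s)
E
```

```text
[548.4172721    3.37074438 105.39955521] [-3.13994386 -0.00344874  2.72372666]
[509.01837634 -77.97483332] 83.01812725409992 -0.06620285084921658 [(array([514.,   5.]), np.int64(69), np.float64(90.1)), (array([455., -14.]), np.int64(27), np.float64(88.6)), (array([427., -78.]), np.int64(410), np.float64(88.5)), (array([ 451., -137.]), np.int64(402), np.float64(90.5)), (array([ 510., -163.]), np.int64(412), np.float64(93.2)), (array([ 565., -137.]), np.int64(124), np.float64(87.6))]
TCP rel [39.39889576 81.3455777 ]
```

View pics/w2.png

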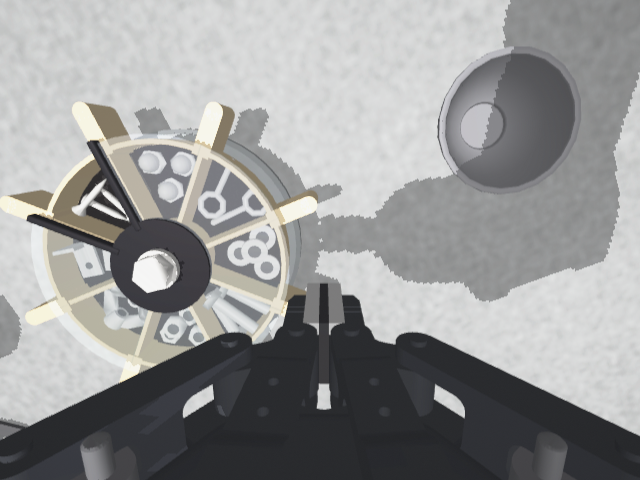

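Call:
move_arm --series '[[[0,0,0.02],0],[[0,0,0.04],0],[[0,0,0.06],0],[[0,0,0.073],0],[[0,0,0.073],0]]'

```text
clock: 3.2
eef_pos: [549.4, 3.1, 33.6]
tool_rot: [-3.141, -0.001, 2.723]
force: [0.1, 0.4, 0.6]
width: -0.4
```

Call:
move_arm --series '[[[-0.0047,-0.0001,0],0.052],[[-0.0094,-0.0005,0],0.105],[[-0.0141,-0.0011,0],0.157],[[-0.0187,-0.002,0],0.209],[[-0.0233,-0.0031,0],0.262]]'

```text
clock: 3.82
eef_pos: [568.8, -8.3, 33.5]
tool_rot: [-3.14, -0.004, 2.458]
force: [-1.8, 3.4, 2.6]
width: -0.0
```

Call:
move_arm --series '[[[-0.0047,-0.0001,0],0.052],[[-0.0094,-0.0005,0],0.105],[[-0.0141,-0.0011,0],0.157],[[-0.0187,-0.002,0],0.209],[[-0.0233,-0.0031,0],0.262]]'

```text
clock: 4.45
eef_pos: [585.6, -26.1, 33.5]
tool_rot: [-3.14, -0.002, 2.193]
force: [0.6, 1.7, 0.1]
width: 0.3
```

Call:
move_arm --series '[[[-0.0047,-0.0001,0],0.052],[[-0.0094,-0.0005,0],0.105],[[-0.0141,-0.0011,0],0.157],[[-0.0187,-0.002,0],0.209],[[-0.0233,-0.0031,0],0.262]]'

```text
clock: 5.08
eef_pos: [596.7, -47.2, 33.5]
tool_rot: [-3.14, -0.001, 1.927]
force: [-0.2, -0.5, 0.3]
width: 0.2
```

```bash
python3 - <<'E'
from h import *
s=read_state();print(s["clock"],s["eef_pos"],s["tool_rot"],s["force"])
a=get_image("scene")[190:275,215:320];b=get_image("top")[205:325,330:455]
cv2.imwrite("pics/m1.png",np.hstack([cv2.resize(a,(390,316),interpolation=2),cv2.resize(b,(329,316),interpolation=2)]))
E
```

```text
5.075 [596.74514197 -47.18536797  33.45231331] [-3.13951777e+00 -1.45309351e-03  1.92696764e+00] [-0.1738406  -0.46723672  0.3445969 ]
```

View pics/m1.png

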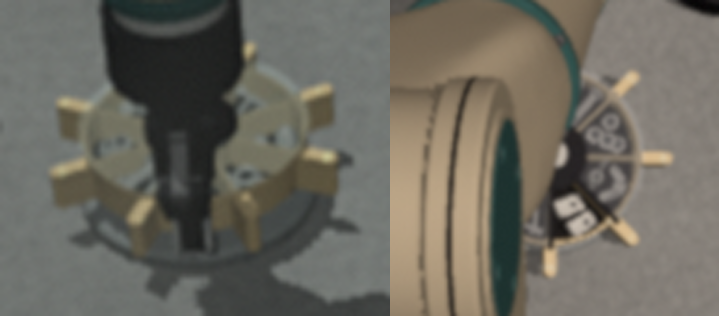

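The brackets are now in the window at (575,210) in the right-hand picture, so one click is done. The finger stands mid-gap, and I'll do the same again.

Call:
move_arm --series '[[[-0.0047,-0.0001,0],0.052],[[-0.0094,-0.0005,0],0.105],[[-0.0141,-0.0011,0],0.157],[[-0.0187,-0.002,0],0.209],[[-0.0233,-0.0031,0],0.262]]'

```text
clock: 5.8
eef_pos: [602.2, -69.3, 33.4]
tool_rot: [-3.139, -0.002, 1.664]
force: [0.4, 4.7, 1.7]
width: -0.3
```

Call:
move_arm --series '[[[-0.0047,-0.0001,0],0.052],[[-0.0094,-0.0005,0],0.105],[[-0.0141,-0.0011,0],0.157],[[-0.0187,-0.002,0],0.209],[[-0.0233,-0.0031,0],0.262]]'

```text
clock: 6.42
eef_pos: [601.3, -93.8, 33.5]
tool_rot: [-3.139, -0.001, 1.398]
force: [-0.0, 1.3, -0.4]
width: -0.3
```

Call:
move_arm --series '[[[-0.0047,-0.0001,0],0.052],[[-0.0094,-0.0005,0],0.105],[[-0.0141,-0.0011,0],0.157],[[-0.0187,-0.002,0],0.209],[[-0.0225,-0.0029,0],0.253]]'

```text
clock: 7.05
eef_pos: [594.4, -115.8, 33.5]
tool_rot: [-3.139, 0.0, 1.141]
force: [-0.6, 0.1, 0.2]
width: 0.3
```

```bash
python3 - <<'E'
from h import *
s=read_state();print(s["clock"],s["eef_pos"],s["tool_rot"],s["force"])
a=get_image("scene")[190:275,215:320];b=get_image("top")[205:325,330:455]
cv2.imwrite("pics/m2.png",np.hstack([cv2.resize(a,(390,316),interpolation=2),cv2.resize(b,(329,316),interpolation=2)]))
E
```

```text
7.05 [ 594.36945015 -115.82731147   33.45184886] [-3.13913769e+00  1.86364372e-05  1.14139572e+00] [-0.59050271  0.12678727  0.15558164]
```

View pics/m2.png

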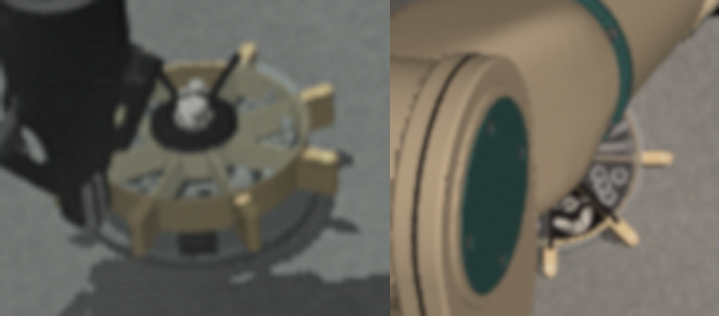

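The wing nuts now show in the window at (575,218), with hex nuts next to them. I'll lift out straight up and back off.

Call:
move_arm --series '[[[0,0,-0.02],0],[[0,0,-0.05],0],[[0,0,-0.09],0],[[0,0,-0.13],0],[[0,0,-0.17],0]]'

```text
clock: 7.78
eef_pos: [594.7, -116.1, 206.3]
tool_rot: [-3.14, -0.0, 1.143]
force: [0.5, -0.3, 0.4]
width: 0.0
```

Call:
move_arm --series '[[[0,0.05,-0.02],0],[[0,0.1,-0.04],0],[[0,0.14,-0.05],0],[[0,0.14,-0.05],0],[[0,0.14,-0.05],0]]'

```text
clock: 8.4
eef_pos: [721.1, -173.9, 256.4]
tool_rot: [-3.139, 0.0, 1.142]
force: [-0.9, 0.2, -0.3]
width: -0.2
```

```bash
python3 - <<'E'
from h import *
s=read_state();print(s["clock"],s["eef_pos"],s["qd"].round(3),s["force"])
im=get_image("top");b=im[150:350,240:540]
cv2.imwrite("pics/m3.png",cv2.resize(b,None,fx=2.6,fy=2.6,interpolation=2))
m=cv2.inRange(cv2.cvtColor(im[205:325,330:455],cv2.COLOR_BGR2HSV),(10,50,120),(35,255,255))
n,l,st,ce=cv2.connectedComponentsWithStats(m)
for i in range(1,n):
    if 60<st[i,4]<130:
        d=ray("top",ce[i]+[330,205],45)[:2]-[514,-77.5];print(st[i,4],np.degrees(np.arctan2(d[1],d[0])).round(1))
E
```

```text
8.4 [ 721.0954274  -173.92559723  256.41329633] [-0.008 -0.007 -0.005  0.022 -0.003 -0.004 -0.   ] [-0.85367655  0.16497291 -0.28938082]
```

View pics/m3.png

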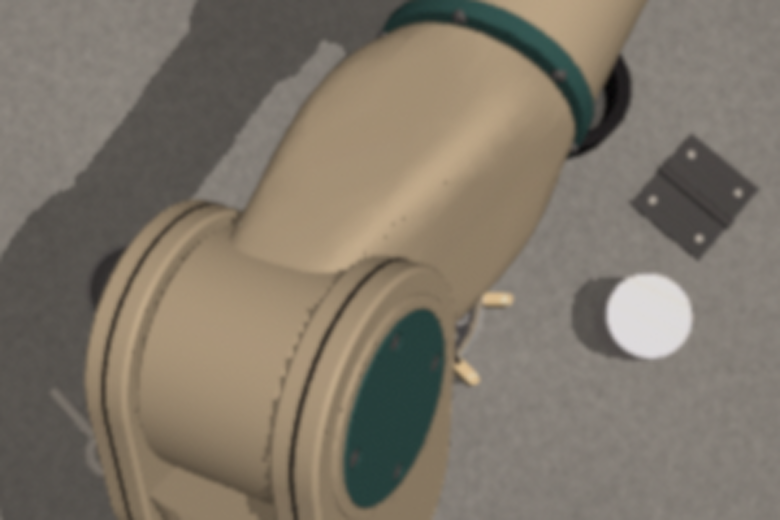

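The arm hides the wheel, so I'll swing it aside for a final look.

Call:
move_arm --series '[[[0.045,-0.025,0],0],[[0.095,-0.055,0],0],[[0.145,-0.085,0],0],[[0.195,-0.115,0],0],[[0.24,-0.15,0],0]]'

```text
clock: 9.07
eef_pos: [682.5, 110.0, 257.1]
tool_rot: [-3.138, -0.001, 1.144]
force: [0.4, 0.3, -0.1]
width: 0.2
```

Call:
move_arm --series '[[[0.05,-0.03,0],0],[[0.1,-0.06,0],0],[[0.13,-0.08,0],0],[[0.13,-0.08,0],0],[[0.13,-0.08,0],0]]'

```text
clock: 9.7
eef_pos: [662.8, 260.2, 257.8]
tool_rot: [-3.138, 0.0, 1.143]
force: [-0.0, -0.6, -0.1]
width: 0.3
```

```bash
python3 - <<'E'
from h import *
s=read_state();print(s["clock"],s["eef_pos"],s["qd"].round(3),s["force"])
im=get_image("top");b=im[150:350,240:540]
cv2.imwrite("pics/m4.png",cv2.resize(b,None,fx=2.6,fy=2.6,interpolation=2))
m=cv2.inRange(cv2.cvtColor(im[205:325,330:455],cv2.COLOR_BGR2HSV),(10,50,120),(35,255,255))
n,l,st,ce=cv2.connectedComponentsWithStats(m)
for i in range(1,n):
    if 60<st[i,4]<130:
        d=ray("top",ce[i]+[330,205],45)[:2]-[514,-77.5];print(st[i,4],np.degrees(np.arctan2(d[1],d[0])).round(1))
E
```

```text
9.7 [662.83526328 260.21300911 257.7762773 ] [ 0.029 -0.002  0.013 -0.    -0.002 -0.001 -0.001] [-0.04978259 -0.62003274 -0.10483404]
85 -1.4
98 43.4
87 -45.9
83 88.0
95 -91.5
109 133.1
```

View pics/m4.png

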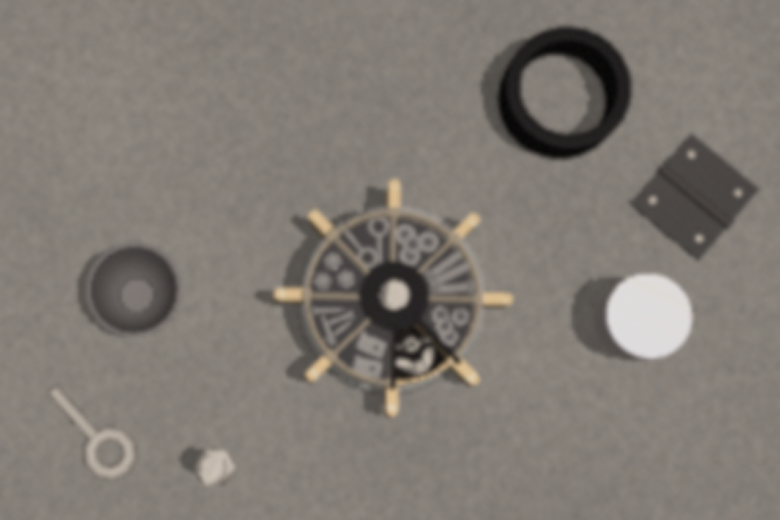

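The wing nuts are in the window at (415,355). The lobes are back at -1.5°+45k, the click phase measured at the start, and the bystanders have not moved.

```bash
python3 -c "
from cell import *
print(finish_job())"
```

```text
the job is handed in; nothing more can be done
None
```

I turned the wheel two clicks clockwise, and the wing nuts are now in the pick-up window. I did it with the shut fingertips in one gap, pushing lightly on a single lobe. Then I lifted straight out, moved the arm well clear and handed the job in at about 9.8 s of the 51 s allowed; no verdict is reported.

- **Wheel:** the last top view shows the wing nuts between the black bars. The six lobes measured are within about 1° of the -1.5° + 45k click positions measured at the start. I did not measure the wheel's speed, but those angles are right on a click.
- **Force:** the highest reading at the end of a move was about 5 N, against the 20 N limit. Force was only read at the end of each move call, not between.
- **Bystanders:** all six look where they were in the first picture; I judged this by eye.
- **Checks that failed or disagreed:** my carousel centre estimates differed by up to about 5 mm. The outlier was a close wrist view with some lobes hidden, and I used a value between them. My first lobe-measuring script crashed because it called the camera model too often, and I fixed it. The first top view after lifting out was blocked by the arm, so I swung it aside and looked again.

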